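# Sort the odds and ends into the bench trays

### The arm

A 6-joint arm with a two-finger parallel gripper is mounted at the origin on a cart in front of the work surface, level with it; the furniture and walls round the work are solid. World frame = base frame: x ahead of the robot, y to its left, z up, the work surface at z = 0. Lengths are in m, angles in degrees, forces in N, time in s.
With the tool pointing down it reaches from about 0.325 to 0.75 m from the base axis. Payload 7.6 kg.
Tool frame: the origin (TCP) lies between the finger pads; the fingertips stand 11 mm ahead of it and the grasp point (between the pads) lies 8 mm behind it; z points along the fingers, y is the line along which they close (so a half turn about z gives the same grasp; the last joint's range is limited). The gripper opens to 85 mm and grips with 20 to 120 N. Pads are 22 mm wide; open, the fingers measure 114 mm over their backs; the gripper's body (76 mm by 85 mm) begins 54 mm behind the grasp point. The pads swing forward as they close: fully open they stand 13 mm farther back than shut.
Start: joints at [64.842, 2.991, 80.254, -0, 96.75, -4.028], TCP at [0.189, 0.49, 0.242] pointing down, gripper open.
Joint ranges: [-166.34, 166.34], [-52.06, 124.39], [6.96, 135.62], [-60.46, 240.46], [14.63, 156.25], [-167.68, 167.68]. Speed limits (degrees/s): [147.25, 147.25, 172.46, 180, 180, 180].

### API

Orientations are given as [roll, pitch, yaw] about the fixed x, y, z axes, in that order (R = Rz(yaw) Ry(pitch) Rx(roll)).
In Python, from station import env gives the robot as it stands.
- The arm moves only by the shell command python3 -m jog 'ROWS'. ROWS is JSON, a list of rows, each an object of numbers: "tx", "ty", "tz": the shift along the tool's x, y, z in units of 0.6 m (1.0 is 0.6 m); "yaw": the turn about the tool's z in units of 90 degrees (1.0 is 90 degrees); "grip": the opening, from -1 (shut) to 1 (fully open). In form: [{"tx": .., "ty": .., "tz": .., "yaw": .., "grip": ..}, ...]. A call has 1 to 10 rows; each row is the pose to reach, as a shift and turn from the pose commanded when the call began, along the tool's axes at that moment; what a row does not reach only later rows make up. A row lasts 1/10 s, in which the tool goes at most 50 mm and 8.59 degrees, less where a joint would pass 70% of its speed; a pose out of reach is approached as far as the arm can. A call with a number of a shift or a turn outside -1 to 1 is refused whole. A call with a gripper value outside its range is refused whole. The fingers move at their own pace and stop on an object; the grip force is fixed at half the most. Time passes only in rows, so rows that repeat a pose let the fingers close. It gives the time, the measured TCP pose, the force, the opening and the grip force at its end, in the units of the state.
- env.get_state(): the state, without advancing time (a new reading comes with each control period).
- env.camera(name): name is "scene" or "top" or "wrist"; returns (picture, depth): 420x560x3 uint8, red, green, blue; 420x560 float32, m along the optical axis (not along the pixel's ray), 0 where there is no reading.
- env.camera_params(name): a dict with "fx", "fy", "cx", "cy" (pixels), "R" (3x3) and "t" (3): a world point X has camera coordinates R X + t. Camera axes: x right, y down, z forward; pixel columns grow to the right and rows downward; lengths in m; the calibration is good to about 2 mm. A picture is of the moment at which its call begins: read the wrist's pose just before it. camera_params takes no time and is no camera call; for the wrist camera it gives the pose at the moment of the call.
- env.close_job(): hands the job in; it is judged then, once.
Trained networks look in the newest picture that a camera, given by its name, has taken for a name from the list of things; names that differ only in an ending like _2 or _b are one class to them, and where a whole thing is asked for, a point or a joint stands for the part that bears it (a point fixed in the world has none). Each returns a list of dicts, best first, with "confidence" (0 to 1); they miss things now and then, are a little off and sometimes report something else, mostly with a low value. They report only what shows in the picture. A call takes as long as a camera call. They do not tell look-alikes from the thing itself.
- env.boxes_of(camera, target): "rect" ([centre column, centre row, width, height] in pixels, round what is visible of it).
- env.landmark_of(camera, target): "centre" ([column, row] in pixels: a listed point, or the origin of a listed thing).
The state is a dict: "time": time; "q": joint angles; "joint_velocities": joint speeds; "joint_efforts": joint torques, N m; "tcp_pos": TCP position; "tool_rot": TCP orientation; "wrist_force": force on the tool from outside, world axes, zero at the start; "ft_torque": the same for the moment, N m; "finger_gap": finger opening in m; "gripper_force": force on a finger pad.
Only numpy, scipy, OpenCV 4.12 (cv2) and the standard library are available. Lean on these libraries where they do the work, as an engineer would, in place of code of your own. Each camera call takes 0.05 s, during which the arm holds its last target. There are 200 camera calls.

### The job

Sort the odds and ends on the bench to where each kind belongs: one hexagon nut lying flat in each of the two small bays of the steel tray, the angle bracket lying on its base in the tray's large bay, the battery lying lengthwise in the trough of the grey cradle, and the dropper bottle standing upright in the round cup. Leave the tape measure and the marker where they lie, and let go of everything.

Things in the scene. Friction and masses are not known exactly. Their poses are not given: they have to be found in the camera images.
- nut_a: plain steel hexagon nut, 22 mm across corners, 19 mm across flats, 10 mm high, lying flat with its hole upright; a second, identical nut lies elsewhere. Origin: centre of its underside; z up.
- nut_b: plain steel hexagon nut, 22 mm across corners, 19 mm across flats, 10 mm high, lying flat with its hole upright; a second, identical nut lies elsewhere. Origin: centre of its underside; z up.
- bracket: black pressed-steel angle bracket: a flat base plate 48 x 51 mm, 2 mm thick, lying on the bench, with an upright leg at its -x edge, 42 mm high overall. Origin: centre of the base's underside; z up. The leg fills x from -24 to -9 mm, y from -26 to +15 mm (leg centre at x = -16, y = -5 mm) up to z = 42 mm; it grips as a 15 mm thick block: pinch it from above across x.
- battery: small cylindrical battery (white and green), 15 to 17 mm thick and 50 mm long, lying on its side; it can roll. Origin: under the middle of its length, at its underside (at the start); its long axis is y; the axis of the cylinder is at z = 7 mm.
- oil_bottle: small round brown dropper bottle with a black dropper cap, 102 mm high, standing upright. Body 33 mm across up to z = 65 mm, then a shoulder and cap 24 mm and less. Origin: centre of its underside; z up. Grip it round the body.
- fixings_tray: flat sheet-steel tray fixed to the bench, 93 mm (x) by 130 mm (y); floor 3 mm thick, walls and dividers 3 mm thick, tops 10 mm above the bench. Origin: centre of its underside; z up. Two small bays, 42 (x) by 49 mm (y) inside, side by side at the -y end, centred at (x, y) = (-22.5, -37.5) and (22.5, -37.5) mm; one large bay, 87 (x) by 72 mm (y) inside, centred at (0, 26) mm.
- battery_cradle: grey plastic battery cradle, fixed to the bench, 54 mm (x) by 80 mm (y): a shallow V trough along y, its bottom line 4 mm above the bench at x = 0, its sides rising at 15 degrees to 11 mm above the bench at x = +-26 mm. End stops 14 mm high leave 72 mm of length inside. Origin: centre of its underside; z up.
- bottle_cup: low round aluminium cup, fixed to the bench, 66 mm across and 26 mm high, open at the top; inside about 54 mm across at the floor and 58 mm at the rim, floor 4 mm above the bench. Origin: centre of its underside; z up.
- tape_measure: bystander: yellow tape measure, 89 x 58 x 64 mm, standing near the vice; loose, to be left alone. Origin: centre of its underside.
- marker: bystander: red and white marker pen, 135 mm long (y) and 17 mm thick, lying behind the trays; loose, to be left alone. Origin: centre of its underside.
There are look-alikes about, which are no part of the job. Leave any brown or orange look-alike of the battery alone.

How it is judged:
By the outcome, as a careful person would: the job done as asked, in the order asked, and still so for the second after the job is handed in, with the robot touching nothing.
It also fails if it takes over 99 s, if anything falls off the work surface, if the arm or the gripper's body presses on something with over 40 N, if the wrist force passes 120 N, or if a joint passes its speed limit or range.

## Working session

There is one attempt and no reset: what is moved stays moved. The work goes in short steps, Python scripts to look and compute and a shell command to move; the robot and the scene stay as the last step left them, time stands still between calls to the robot, and variables do not carry over. Pictures are saved under pics/ and viewed, at most 18 in all, crops included, and the job is handed in when it is done.

```bash
mkdir -p pics; cat > h.py <<'E'
import numpy as np, cv2
from station import env
def snap(n,f):
    p,d=env.camera(n); cv2.imwrite(f'pics/{f}.png',p[:,:,::-1]); np.save(f'pics/{f}_d.npy',d); return p,d
def ray(n,u,v):
    c=env.camera_params(n);R=np.array(c['R']);t=np.array(c['t'])
    return -R.T@t, R.T@np.array([(u-c['cx'])/c['fx'],(v-c['cy'])/c['fy'],1])
def atz(n,u,v,z):
    o,r=ray(n,u,v); return o+r*(z-o[2])/r[2]
def cloud(n,d):
    c=env.camera_params(n);R=np.array(c['R']);t=np.array(c['t'])
    v,u=np.mgrid[:d.shape[0],:d.shape[1]]
    P=np.stack([(u-c['cx'])/c['fx']*d,(v-c['cy'])/c['fy']*d,d],-1)
    return (P-t)@R
E
python3 - <<'E'
from h import *
for n in ['top','scene']:
    p,d=snap(n,n+'0'); W=cloud(n,d); print(n,np.round(ray(n,280,210)[0],3))
    for t in ['nut_a','bracket','battery','oil_bottle','fixings_tray','battery_cradle','bottle_cup','tape_measure','marker']:
        for b in env.boxes_of(n,t)[:4]:
            u,v,w,h=b['rect']; print(t,round(b['confidence'],2),np.round(b['rect']),np.round(W[min(419,int(v)),min(559,int(u))],3))
s=env.get_state();print(s)
E
```

```text
top [ 0.385 -0.031  0.871]
nut_a 0.74 [187. 193.  30.  27.] [0.639 0.152 0.005]
nut_a 0.41 [268. 249.   6.   6.] [ 0.51  -0.012 -0.   ]
bracket 0.56 [331. 248.  33.  30.] [ 0.501 -0.138  0.004]
battery 0.55 [208. 322.  26.  15.] [0.376 0.116 0.013]
battery 0.51 [162. 244.  27.   9.] [0.535 0.203 0.016]
oil_bottle 0.78 [240. 286.  19.  19.] [0.434 0.041 0.094]
fixings_tray 0.6 [341. 183.  66.  46.] [ 0.636 -0.177  0.002]
battery_cradle 0.72 [269. 188.  46.  33.] [ 0.637 -0.021  0.002]
bottle_cup 0.81 [188. 190.  30.  31.] [0.647 0.15  0.001]
tape_measure 0.78 [391. 253.  39.  40.] [ 0.475 -0.245  0.064]
marker 0.64 [243. 135.  64.  23.] [0.758 0.023 0.016]
scene [-0.118 -0.476  0.547]
nut_a 0.52 [160. 225.   9.  11.] [0.44  0.176 0.01 ]
nut_a 0.49 [264. 242.  11.  16.] [ 0.505 -0.017  0.009]
bracket 0.6 [327. 265.  37.  19.] [ 0.49  -0.151  0.025]
battery 0.82 [257. 265.  28.  23.] [ 0.438 -0.05   0.014]
battery 0.73 [188. 201.  22.  11.] [0.535 0.19  0.011]
battery 0.46 [158. 254.  26.  17.] [0.37  0.107 0.015]
oil_bottle 0.75 [213. 231.  20.  56.] [0.43  0.035 0.057]
fixings_tray 0.
[... 273 characters left out ...]
1 0.011]
{'time': 1.0, 'q': array([ 6.48414700e+01,  2.98966160e+00,  8.02539595e+01, -8.55809603e-04,
        9.67507319e+01, -4.02886965e+00]), 'joint_velocities': array([-0.03788477,  0.00405826, -0.00913051, -0.04654278,  0.15256904,
       -0.12127128]), 'joint_efforts': array([ 6.87859465e-04, -3.81535506e+01, -3.60305214e+01, -1.18003909e-04,
        3.19096298e-04,  4.52992754e-05]), 'tcp_pos': array([0.18924847, 0.48971896, 0.24233621]), 'tool_rot': array([1.79994427e+02, 1.24452064e-03, 1.58870239e+02]), 'wrist_force': array([ 0.54760394, -0.77222142, -0.34920578]), 'ft_torque': array([-0.02076635, -0.03372957,  0.02535365]), 'gripper_force': 0.0, 'finger_gap': 0.08558006127295087}
```

```bash
python3 - <<'E'
from h import *
p=cv2.imread('pics/top0.png'); c=p[110:350,130:430]; cv2.imwrite('pics/v1.png',cv2.resize(c,(750,600),interpolation=cv2.INTER_CUBIC))
p=cv2.imread('pics/scene0.png'); c=p[150:300,120:440]; cv2.imwrite('pics/v2.png',cv2.resize(c,(800,375),interpolation=cv2.INTER_CUBIC))
E
```

```text
(no output)
```

View pics/v1.png

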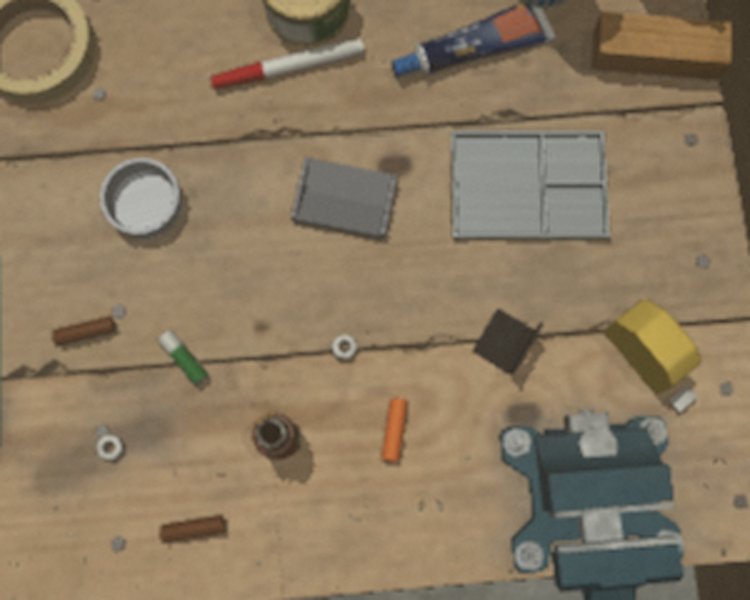

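View pics/v2.png

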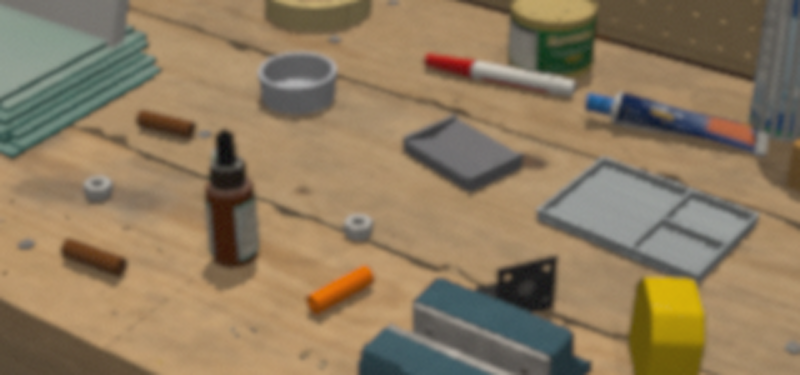

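```bash
python3 - <<'E'
from h import *
p=cv2.imread('pics/top0.png'); d=np.load('pics/top0_d.npy'); W=cloud('top',d); c=env.camera_params('top');print(c['fx'],np.round(c['R'],3).tolist())
hsv=cv2.cvtColor(p,cv2.COLOR_BGR2HSV)
full=lambda x,y:(130+x/2.5,110+y/2.5)
# tray corners, cradle corners from crop
for n,z,pts in [('tray',.010,[(453,131),(604,131),(608,238),(454,238)]),('cradle',.012,[(307,159),(397,176),(386,238),(293,222)])]:
    print(n,[np.round(atz('top',*full(*q),z)[:2],4).tolist() for q in pts])
def sub(n,x0,y0,x1,y1,f):
    a,b=full(x0,y0);e,g=full(x1,y1);a,b,e,g=map(int,(a,b,e,g))
    m=np.zeros(d.shape,bool);m[b:g,a:e]=f[b:g,a:e]
    P=W[m];uv=np.argwhere(m)[:,::-1].astype(np.float32);r=cv2.minAreaRect(uv)
    print(n,m.sum(),'med',np.round(np.median(P,0),4),'zmax',P[:,2].max().round(3),'rect',r, 'mid',(uv.min(0)+uv.max(0))/2)
    return m,P,r
H,S,V=[hsv[:,:,i].astype(int) for i in range(3)]
sub('nutL',85,425,135,470,(S<70)&(V>120)|(W[:,:,2]>.006))
sub('nutR',320,325,370,370,(S<70)&(V>120)|(W[:,:,2]>.006))
m,P,r=sub('bat',150,320,215,395,W[:,:,2]>.006)
print(np.round([atz('top',*q,.008)[:2] for q in cv2.boxPoints(r)],4).tolist())
m,P,r=sub('cup',90,150,190,245,W[:,:,2]>.018)
print(atz('top',*r[0],.026))
m,P,r=sub('bottle',245,405,310,465,W[:,:,2]>.05)
m,P,r=sub('bracketdark',465,300,550,385,V<75)
print(np.round([atz('top',*q,.002)[:2] for q in cv2.boxPoints(r)],4).tolist())
print('bracket heights mm');print(np.round(W[232:262:2,316:350:2,2]*1000).astype(int))
m,P,r=sub('vice',500,390,690,600,W[:,:,2]>.03);print(P.min(0),P.max(0))
m,P,r=sub('tape',600,290,710,400,W[:,:,2]>.03);print(P.min(0),P.max(0))
for n in ['top','scene']:
    for t,z in [('nut_a',.0),('bracket',0),('oil_bottle',0),('fixings_tray',0),('battery_cradle',0),('bottle_cup',0)]:
        for b in env.landmark_of(n,t)[:3]: print(n,t,round(b['confidence'],2),np.round(b['centre']),np.round(atz(n,*b['centre'],z)[:2],4))
E
```

```text
426.8546780742306 [[-0.079, -0.997, -0.005], [-0.967, 0.078, -0.243], [0.243, -0.014, -0.97]]
tray [[0.684, -0.1173], [0.6735, -0.2453], [0.5802, -0.2363], [0.5905, -0.109]]
cradle [[0.6684, 0.0083], [0.6473, -0.0662], [0.5945, -0.0526], [0.6145, 0.0234]]
nutL 115 med [0.446  0.1835 0.0084] zmax 0.871 rect ((174.79183959960938, 288.33074951171875), (14.596519470214844, 16.280733108520508), 3.5763344764709473) mid [174.5 288. ]
nutR 84 med [ 0.5089 -0.0106  0.0094] zmax 0.871 rect ((267.0, 248.5), (11.0, 10.0), 90.0) mid [267.  248.5]
bat 178 med [0.5072 0.1194 0.0143] zmax 0.871 rect ((202.0, 252.0), (20.0, 24.0), 0.0) mid [202. 252.]
[[0.489, 0.1429], [0.5378, 0.1414], [0.5345, 0.1007], [0.4857, 0.1027]]
cup 246 med [0.6463 0.1517 0.0253] zmax 0.871 rect ((185.5, 189.0), (30.0, 31.0), 90.0) mid [185.5 189. ]
[0.64183753 0.14808165 0.026     ]
bottle 242 med [0.4367 0.0437 0.0752] zmax 0.871 rect ((239.00001525878906, 284.0), (16.970561981201172, 16.970561981201172), 45.0) mid [239. 284.]
bracketdark 357 med [ 0.5022 -0.1423  0.0027] zmax 0.871 rect ((332.6153869628906, 245.576919555
[... 1569 characters left out ...]
6), 2.8624050617218018) mid [392.5 246. ]
[ 0.38505172 -0.28246419  0.03006836] [ 0.52071126 -0.03114376  0.87137271]
top nut_a 0.65 [265. 251.] [ 0.5052 -0.0061]
top nut_a 0.41 [176. 287.] [0.4464 0.1771]
top oil_bottle 0.66 [241. 284.] [0.441  0.0469]
top fixings_tray 0.6 [342. 182.] [ 0.6377 -0.1784]
top battery_cradle 0.76 [265. 189.] [ 0.6369 -0.0153]
top bottle_cup 0.6 [187. 196.] [0.6338 0.15  ]
scene nut_a 0.64 [159. 226.] [0.4487 0.1866]
scene nut_a 0.52 [262. 242.] [ 0.5135 -0.007 ]
scene bracket 0.97 [324. 269.] [ 0.5049 -0.139 ]
scene oil_bottle 0.63 [212. 253.] [0.4379 0.0461]
scene fixings_tray 0.56 [375. 240.] [ 0.629  -0.1735]
scene bottle_cup 0.98 [238. 185.] [0.6577 0.1597]
```

```bash
cat >> h.py <<'E'
def go(x,y,z,yaw):
    s=env.get_state();p=np.array(s['tcp_pos']);w=s['tool_rot'][2];a=np.radians(w)
    d=np.array([x,y,z])-p
    tx=d[0]*np.cos(a)+d[1]*np.sin(a);ty=d[0]*np.sin(a)-d[1]*np.cos(a)
    dy=(w-yaw+90)%180-90
    for k in (dy,dy-180,dy+180): pass
    print('to',(x,y,z,yaw),'tx %.4f ty %.4f tz %.4f yaw %.4f'%(tx/.6,ty/.6,-d[2]/.6,dy/90),'rows',int(max(np.linalg.norm(d)/.05,abs(dy)/8.59))+1)
E
python3 - <<'E'
from h import *
o,r=ray('wrist',280,210);s=env.get_state();print(o-s['tcp_pos'],r,env.camera_params('wrist')['fx'])
a=np.radians(s['tool_rot'][2]);print('cam offset in tool', (o-s['tcp_pos'])@[np.cos(a),np.sin(a),0],(o-s['tcp_pos'])@[np.sin(a),-np.cos(a),0])
go(.40,.15,.25,90+20)
E
```

```text
[-0.06515162  0.02548777  0.13124381] [ 0.25600111 -0.11437871 -0.95999233] 329.9559125212302
cam offset in tool 0.06995910720834875 0.0002888663380533514
to (0.4, 0.15, 0.25, 110) tx -0.5318 ty -0.4015 tz -0.0128 yaw 0.5430 rows 8
```

```bash
python3 - <<'E'
from h import *
go(.46,.10,.20,90)
E
```

```text
to (0.46, 0.1, 0.2, 90) tx -0.6551 ty -0.4432 tz 0.0705 yaw 0.7652 rows 10
```

```bash
python3 -m jog '[{"tx":-0.655,"ty":-0.443,"tz":0.07,"yaw":0.765,"grip":1},{"tx":-0.655,"ty":-0.443,"tz":0.07,"yaw":0.765,"grip":1},{"tx":-0.655,"ty":-0.443,"tz":0.07,"yaw":0.765,"grip":1},{"tx":-0.655,"ty":-0.443,"tz":0.07,"yaw":0.765,"grip":1},{"tx":-0.655,"ty":-0.443,"tz":0.07,"yaw":0.765,"grip":1},{"tx":-0.655,"ty":-0.443,"tz":0.07,"yaw":0.765,"grip":1},{"tx":-0.655,"ty":-0.443,"tz":0.07,"yaw":0.765,"grip":1},{"tx":-0.655,"ty":-0.443,"tz":0.07,"yaw":0.765,"grip":1},{"tx":-0.655,"ty":-0.443,"tz":0.07,"yaw":0.765,"grip":1},{"tx":-0.655,"ty":-0.443,"tz":0.07,"yaw":0.765,"grip":1}]'
python3 - <<'E'
from h import *
s=env.get_state();print(s['tcp_pos'],s['tool_rot'])
p,d=snap('wrist','w1')
for t,z in [('nut_a',.01),('battery',.008),('oil_bottle',0),('bottle_cup',0.026)]:
    for b in env.boxes_of('wrist',t)[:3]: print(t,round(b['confidence'],2),np.round(b['rect']),np.round(atz('wrist',*b['rect'][:2],z)[:2],4))
    for b in env.landmark_of('wrist',t)[:2]: print('  lm',t,round(b['confidence'],2),np.round(b['centre']),np.round(atz('wrist',*b['centre'],0)[:2],4))
E
```

```text
time: 2.6
tcp_pos: [0.4612, 0.0971, 0.1999]
tool_rot: [180.0, 0.0, 89.8]
wrist_force: [0.3, 1.3, -0.1]
finger_gap: 0.0854
gripper_force: 0.0
[0.46123454 0.09707104 0.19993903] [1.79997306e+02 3.05508765e-02 8.98379328e+01]
nut_a 0.69 [329. 283.  23.  26.] [ 0.5087 -0.0086]
nut_a 0.3 [484. 133.  79.  71.] [0.65   0.1486]
  lm nut_a 0.79 [267.  94.] [0.4435 0.1869]
  lm nut_a 0.63 [326. 279.] [ 0.5065 -0.0079]
battery 0.97 [334. 165.  48.  40.] [0.5081 0.1219]
battery 0.6 [200. 166.  24.  53.] [0.3765 0.1208]
battery 0.58 [268. 313.  44.  21.] [ 0.4415 -0.0447]
  lm battery 0.94 [270. 307.] [ 0.4428 -0.0413]
  lm battery 0.77 [334. 165.] [0.5091 0.1206]
oil_bottle 0.94 [264. 250.  34.  65.] [0.4378 0.0283]
oil_bottle 0.68 [266.  98.  20.  28.] [0.4422 0.1854]
  lm oil_bottle 0.91 [263. 233.] [0.4363 0.0484]
  lm oil_bottle 0.7 [266.  97.] [0.4421 0.1863]
bottle_cup 0.74 [483. 134.  82.  69.] [0.6393 0.1541]
  lm bottle_cup 0.63 [474. 133.] [0.6462 0.1528]
```

View pics/w1.png

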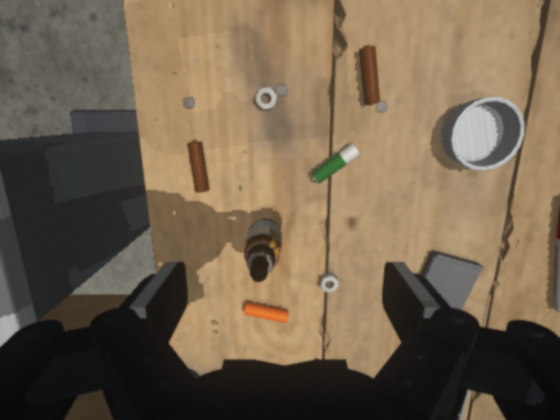

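```bash
python3 - <<'E'
from h import *
p=cv2.imread('pics/w1.png');d=np.load('pics/w1_d.npy');hsv=cv2.cvtColor(p,cv2.COLOR_BGR2HSV);H,S,V=[hsv[:,:,i].astype(int) for i in range(3)]
for n,(u,v),z in [('L',(266,98),.010),('R',(329,283),.010)]:
    m=np.zeros(H.shape,np.uint8);m[v-15:v+15,u-15:u+15]=((S<60)&(V>110))[v-15:v+15,u-15:u+15]
    k,l,st,ce=cv2.connectedComponentsWithStats(m); i=1+st[1:,4].argmax()
    c=np.argwhere(l==i)[:,::-1].astype(np.float32);(cu,cv),r=cv2.minEnclosingCircle(c)
    print(n,st[i],cu,cv,r,np.round(atz('wrist',cu,cv,.006),4))
print('bat ends',[np.round(atz('wrist',*q,.008)[:2],4) for q in [(315,178),(354,151)]])
W=cloud('wrist',d);m=np.zeros(H.shape,bool);m[135:195,300:370]=(W[135:195,300:370,2]>.009)&(d[135:195,300:370]>0)
P=W[m][:,:2].astype(np.float32);r=cv2.minAreaRect(P);print('bat depth',m.sum(),r)
x,y=np.mean(atz('wrist',330,282,.006)[0]),0
go(.445,.1855,.08,90)
E
python3 - <<'E'
import cv2
p=cv2.imread('pics/w1.png');a=cv2.resize(p[70:130,236:296],(390,390),interpolation=cv2.INTER_CUBIC);b=cv2.resize(p[253:313,299:359],(390,390),interpolation=cv2.INTER_CUBIC)
cv2.imwrite('pics/v3.png',cv2.hconcat([a,b]))
E
```

```text
L [255  84  26  26 409] 269.60809326171875 95.2939224243164 15.347532272338867 [0.4456 0.1876 0.006 ]
R [320 274  19  19 237] 329.0 283.0 9.486932754516602 [ 0.5087 -0.0076  0.006 ]
bat ends [array([0.49  , 0.1097]), array([0.5272, 0.1363])]
bat depth 741 ((0.5085203647613525, 0.12413349747657776), (0.049895480275154114, 0.014709090813994408), 37.01597213745117)
to (0.445, 0.1855, 0.08, 90) tx 0.1408 ty -0.0241 tz 0.2009 yaw 0.0013 rows 3
```

View pics/v3.png

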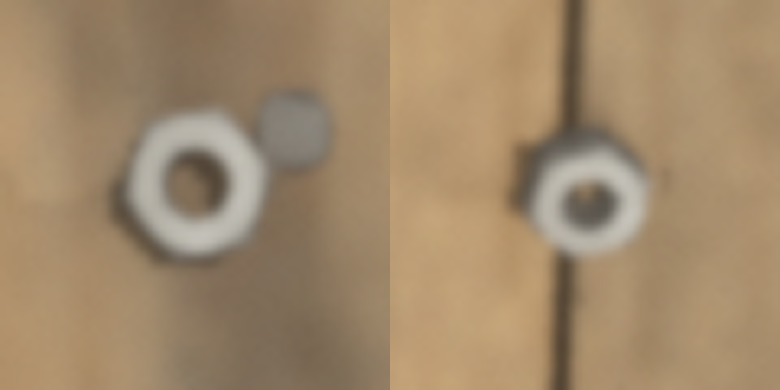

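```bash
python3 - <<'E'
from h import *
for q in [(266.5,98.2),(329.5,283.5)]: print(np.round(atz('wrist',*q,.010),4))
d=np.load('pics/w1_d.npy');W=cloud('wrist',d);print('nail',np.round(W[88:93,279:284,2]*1000).astype(int).tolist())
go(.443,.185,.06,180)
E
```

```text
[0.4429 0.1849 0.01  ]
[ 0.5087 -0.006   0.01  ]
nail [[1, 2, 1, 0, 1], [2, 0, 2, 0, 2], [2, 0, 0, 1, 2], [1, 2, 2, 1, 2], [1, 1, 1, 1, 3]]
to (0.443, 0.185, 0.06, 180) tx 0.1400 ty -0.0275 tz 0.2342 yaw -0.9987 rows 11
```

```bash
python3 -m jog '[{"tx":0.14,"ty":-0.0275,"tz":0.2,"yaw":-1,"grip":1},{"tx":0.14,"ty":-0.0275,"tz":0.2,"yaw":-1,"grip":1},{"tx":0.14,"ty":-0.0275,"tz":0.2,"yaw":-1,"grip":1},{"tx":0.14,"ty":-0.0275,"tz":0.2,"yaw":-1,"grip":1},{"tx":0.14,"ty":-0.0275,"tz":0.2,"yaw":-1,"grip":1},{"tx":0.14,"ty":-0.0275,"tz":0.2,"yaw":-1,"grip":1},{"tx":0.14,"ty":-0.0275,"tz":0.2,"yaw":-1,"grip":1},{"tx":0.14,"ty":-0.0275,"tz":0.2,"yaw":-1,"grip":0},{"tx":0.14,"ty":-0.0275,"tz":0.2,"yaw":-1,"grip":0},{"tx":0.14,"ty":-0.0275,"tz":0.2,"yaw":-1,"grip":0}]'
python3 -m jog '[{"yaw":-0.03,"grip":0},{"yaw":-0.03,"grip":0}]'
python3 - <<'E'
from h import *
s=env.get_state();print(s['tcp_pos'],s['tool_rot'],s['finger_gap'])
p,d=snap('wrist','w2')
for b in env.boxes_of('wrist','nut_a')[:3]: print(round(b['confidence'],2),np.round(b['rect']),np.round(atz('wrist',*b['rect'][:2],.006)[:2],4))
go(.443,.185,.016,180)
E
```

```text
time: 4.05
tcp_pos: [0.4432, 0.1848, 0.0805]
tool_rot: [180.0, 0.0, 176.4]
wrist_force: [0.2, 0.3, -0.1]
finger_gap: 0.044
gripper_force: 0.0
[0.44316889 0.1848392  0.08052802] [1.79982824e+02 2.13258377e-02 1.76394832e+02] 0.04404530586128393
0.65 [280. 226.  31.  35.] [0.4439 0.1819]
0.56 [ 22. 326.  40.  35.] [ 0.5075 -0.0098]
to (0.443, 0.185, 0.016, 180) tx 0.0004 ty 0.0004 tz 0.1075 yaw -0.0433 rows 2validation failed for argument at $[0]...
```

View pics/w2.png

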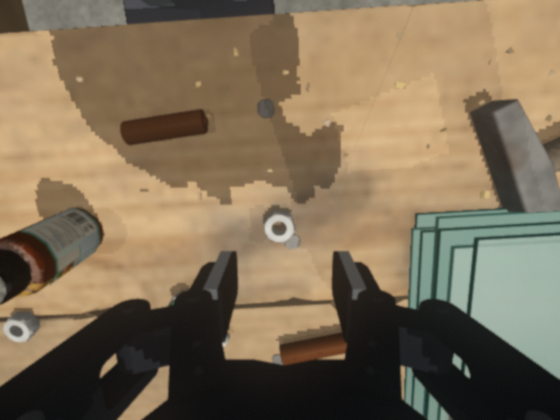

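```bash
python3 -m jog '[{"tx":0,"ty":-0.001,"tz":0.08,"yaw":-0.04,"grip":0},{"tx":0,"ty":-0.001,"tz":0.107,"yaw":-0.04,"grip":0},{"tx":0,"ty":-0.001,"tz":0.107,"yaw":-0.04,"grip":-1},{"tx":0,"ty":-0.001,"tz":0.107,"yaw":-0.04,"grip":-1},{"tx":0,"ty":-0.001,"tz":0.107,"yaw":-0.04,"grip":-1},{"tx":0,"ty":-0.001,"tz":0.107,"yaw":-0.04,"grip":-1},{"tx":0,"ty":-0.001,"tz":0.107,"yaw":-0.04,"grip":-1}]'
python3 - <<'E'
from h import *
a=np.radians(-5);R=np.array([[np.cos(a),-np.sin(a)],[np.sin(a),np.cos(a)]])
c=np.array([.632,-.177])
for b in [(-.0225,-.0375),(.0225,-.0375),(0,.026)]: print(c+R@b)
p=c+R@(-.0225,-.0375); go(p[0],p[1],.10,175)
E
```

```text
time: 4.85
tcp_pos: [0.444, 0.1838, 0.0171]
tool_rot: [180.0, 0.1, 179.5]
wrist_force: [0.4, -0.0, -0.6]
finger_gap: 0.0182
gripper_force: 58.6
[ 0.60631728 -0.2123963 ]
[ 0.65114604 -0.21631831]
[ 0.63426605 -0.15109894]
to (np.float64(0.6063172789398985), np.float64(-0.21239629696661813), 0.1, 175) tx -0.2758 ty -0.6581 tz -0.1381 yaw 0.0504 rows 9
```

```bash
python3 -m jog '[{"tx":0,"ty":0,"tz":-0.08,"yaw":0,"grip":-1},{"tx":0,"ty":0,"tz":-0.16,"yaw":0,"grip":-1},{"tx":-0.06,"ty":-0.1,"tz":-0.25,"yaw":0.05,"grip":-1},{"tx":-0.275,"ty":-0.657,"tz":-0.25,"yaw":0.05,"grip":-1},{"tx":-0.275,"ty":-0.657,"tz":-0.25,"yaw":0.05,"grip":-1},{"tx":-0.275,"ty":-0.657,"tz":-0.25,"yaw":0.05,"grip":-1},{"tx":-0.275,"ty":-0.657,"tz":-0.25,"yaw":0.05,"grip":-1},{"tx":-0.275,"ty":-0.657,"tz":-0.25,"yaw":0.05,"grip":-1},{"tx":-0.275,"ty":-0.657,"tz":-0.25,"yaw":0.05,"grip":-1},{"tx":-0.275,"ty":-0.657,"tz":-0.25,"yaw":0.05,"grip":-1}]'
python3 -m jog '[{"tx":-0.05,"ty":-0.05,"tz":0,"yaw":0,"grip":-1},{"tx":-0.05,"ty":-0.05,"tz":0,"yaw":0,"grip":-1},{"tx":-0.05,"ty":-0.05,"tz":0,"yaw":0,"grip":-1}]'
python3 - <<'E'
from h import *
s=env.get_state();print(s['tcp_pos'],s['tool_rot'],s['finger_gap'])
p,d=snap('wrist','w3')
go(.6063,-.2124,.08,175)
E
```

```text
time: 5.85
tcp_pos: [0.5917, -0.1779, 0.1644]
tool_rot: [-180.0, 0.1, 175.0]
wrist_force: [-0.2, -0.0, -0.0]
finger_gap: 0.018
gripper_force: 58.8
time: 6.15
tcp_pos: [0.6185, -0.2088, 0.1628]
tool_rot: [180.0, -0.1, 175.0]
wrist_force: [-0.2, 0.3, 0.4]
finger_gap: 0.0175
gripper_force: 58.8
[ 0.61845592 -0.2087626   0.16283748] [ 1.79957879e+02 -7.61289529e-02  1.74986115e+02] 0.017530486239080576
to (0.6063, -0.2124, 0.08, 175) tx 0.0194 ty -0.0092 tz 0.1394 yaw 0.0006 rows 2
```

View pics/w3.png

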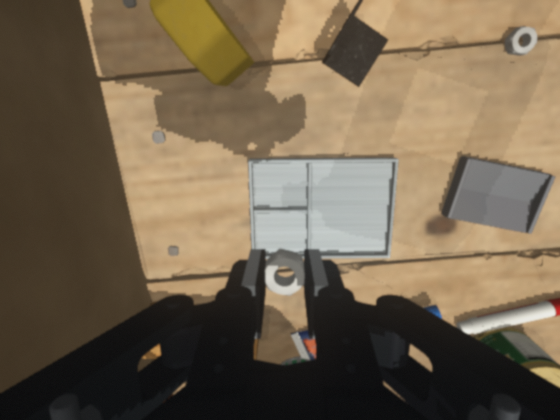

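```bash
python3 - <<'E'
from h import *
A=lambda u,v,z:np.round(atz('wrist',u,v,z)[:2],4)
print('tray',[A(*q,.010) for q in [(249,159),(396,159),(388,255),(250,253)]])
print('bays',[A(*q,.003) for q in [(281,184),(279,231)]])
C=[A(*q,.012) for q in [(464,156),(552,175),(530,232),(446,213)]];print('cradle',C,np.mean(C,0))
W=cloud('wrist',np.load('pics/w3_d.npy'));d=np.load('pics/w3_d.npy');m=np.zeros(d.shape,bool);m[0:95,300:400]=(d>0)[0:95,300:400]
L=W[m&(W[:,:,2]>.012)&(W[:,:,2]<.06)];print('leg',len(L),cv2.minAreaRect(L[:,:2].astype(np.float32)))
p=cv2.imread('pics/w3.png');k=m&(p.max(2)<70);B=W[k&(W[:,:,2]<.008)];print('base',cv2.minAreaRect(B[:,:2].astype(np.float32)),np.median(B,0))
cv2.imwrite('pics/v4.png',cv2.resize(p[0:110,290:410],(600,550),interpolation=cv2.INTER_CUBIC))
o=env.camera_params('wrist')
E
```

```text
tray [array([ 0.5832, -0.2354]), array([ 0.5942, -0.1093]), array([ 0.6835, -0.1162]), array([ 0.6703, -0.2446])]
bays [array([ 0.6089, -0.2101]), array([ 0.6534, -0.216 ])]
cradle [array([ 0.5963, -0.0522]), array([0.6194, 0.0248]), array([0.6709, 0.0119]), array([ 0.6461, -0.0651])] [ 0.633175 -0.02015 ]
leg 301 ((0.4952499270439148, -0.15548643469810486), (0.0025225470308214426, 0.04001389071345329), 53.88032913208008)
base ((0.5043960213661194, -0.1410379409790039), (0.035469215363264084, 0.04034397751092911), 51.749176025390625) [ 0.50462552 -0.14004117  0.00268979]
```

View pics/v4.png

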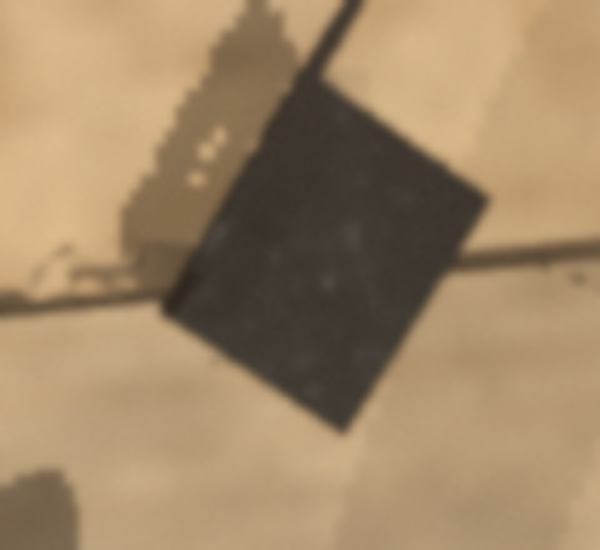

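```bash
python3 - <<'E'
from h import *
B=[atz('wrist',*q,.002)[:2] for q in [(359,86.4),(388,39.6),(353,16),(323,62)]];print(np.round(B,4),np.mean(B,0))
s=env.get_state();print(s['tcp_pos'])
go(.607,-.2115,.023,175)
E
```

```text
[[ 0.532  -0.1378]
 [ 0.4985 -0.1136]
 [ 0.4791 -0.1412]
 [ 0.5106 -0.1667]] [ 0.50508728 -0.13982505]
[ 0.61839405 -0.20789584  0.16364056]
to (0.607, -0.2115, 0.023, 175) tx 0.0184 ty -0.0076 tz 0.2344 yaw 0.0006 rows 3
```

```bash
python3 -m jog '[{"tx":0.018,"ty":-0.0075,"tz":0.06,"yaw":0,"grip":-1},{"tx":0.018,"ty":-0.0075,"tz":0.14,"yaw":0,"grip":-1},{"tx":0.018,"ty":-0.0075,"tz":0.2,"yaw":0,"grip":-1},{"tx":0.018,"ty":-0.0075,"tz":0.225,"yaw":0,"grip":-1},{"tx":0.018,"ty":-0.0075,"tz":0.234,"yaw":0,"grip":-1},{"tx":0.018,"ty":-0.0075,"tz":0.234,"yaw":0,"grip":-1}]'

```

```text
time: 6.8
tcp_pos: [0.6081, -0.2115, 0.0249]
tool_rot: [-180.0, 0.1, 175.1]
wrist_force: [0.2, -0.0, 0.4]
finger_gap: 0.018
gripper_force: 58.8
```

```bash
python3 -m jog '[{"tx":0,"ty":0,"tz":0.002,"yaw":0,"grip":-0.3},{"tx":0,"ty":0,"tz":0.002,"yaw":0,"grip":-0.3},{"tx":0,"ty":0,"tz":0.002,"yaw":0,"grip":-0.3},{"tx":0,"ty":0,"tz":-0.06,"yaw":0,"grip":-0.3},{"tx":0,"ty":0,"tz":-0.13,"yaw":0,"grip":0},{"tx":0,"ty":0,"tz":-0.13,"yaw":0,"grip":0}]'
python3 - <<'E'
from h import *
s=env.get_state();print(s['tcp_pos'],s['tool_rot'],s['finger_gap'])
p,d=snap('wrist','w4')
for b in env.boxes_of('wrist','nut_a')[:3]: print(round(b['confidence'],2),np.round(b['rect']),np.round(atz('wrist',*b['rect'][:2],.008)[:2],4))
go(.5085,-.007,.10,175)
go(.5085,-.007,.017,175)
E
```

```text
time: 7.4
tcp_pos: [0.6107, -0.2132, 0.1099]
tool_rot: [-179.8, 0.7, 175.1]
wrist_force: [0.4, -0.3, 0.9]
finger_gap: 0.0428
gripper_force: 0.0
[ 0.61069607 -0.21318178  0.10988356] [-179.77187843    0.73185308  175.06206206] 0.04275652728159611
0.79 [287. 210.  24.  30.] [ 0.605  -0.2101]
to (0.5085, -0.007, 0.1, 175) tx 0.1950 ty 0.3263 tz 0.0057 yaw 0.0007 rows 5
to (0.5085, -0.007, 0.017, 175) tx 0.1950 ty 0.3263 tz 0.1441 yaw 0.0007 rows 5
```

View pics/w4.png

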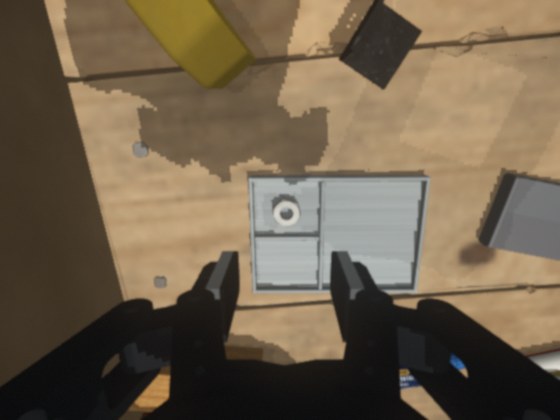

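```bash
python3 -m jog '[{"tx":0.195,"ty":0.325,"tz":0,"yaw":0,"grip":0},{"tx":0.195,"ty":0.325,"tz":0,"yaw":0,"grip":0},{"tx":0.195,"ty":0.325,"tz":0,"yaw":0,"grip":0},{"tx":0.195,"ty":0.325,"tz":0,"yaw":0,"grip":0},{"tx":0.195,"ty":0.325,"tz":0,"yaw":0,"grip":0},{"tx":0.195,"ty":0.325,"tz":0,"yaw":0,"grip":0},{"tx":0.195,"ty":0.325,"tz":0,"yaw":0,"grip":0}]'
python3 - <<'E'
from h import *
p,d=snap('wrist','w5')
for b in env.boxes_of('wrist','nut_a')[:3]: print(round(b['confidence'],2),np.round(b['rect']),np.round(atz('wrist',*b['rect'][:2],.006)[:2],4))
go(.5085,-.007,.017,175)
E
```

```text
time: 8.2
tcp_pos: [0.5071, -0.0071, 0.1005]
tool_rot: [-180.0, -0.1, 175.1]
wrist_force: [0.5, -0.7, -0.6]
finger_gap: 0.0425
gripper_force: 0.0
0.63 [279. 219.  34.  34.] [ 0.5099 -0.0119]
to (0.5085, -0.007, 0.017, 175) tx -0.0012 ty 0.0020 tz 0.1396 yaw 0.0002 rows 2
```

```bash
python3 -m jog '[{"tx":-0.002,"ty":-0.002,"tz":0.07,"yaw":0,"grip":0},{"tx":-0.002,"ty":-0.002,"tz":0.12,"yaw":0,"grip":0},{"tx":-0.002,"ty":-0.002,"tz":0.14,"yaw":0,"grip":0},{"tx":-0.002,"ty":-0.002,"tz":0.14,"yaw":0,"grip":-1},{"tx":-0.002,"ty":-0.002,"tz":0.14,"yaw":0,"grip":-1},{"tx":-0.002,"ty":-0.002,"tz":0.14,"yaw":0,"grip":-1},{"tx":-0.002,"ty":-0.002,"tz":0.14,"yaw":0,"grip":-1},{"tx":-0.002,"ty":-0.002,"tz":0.14,"yaw":0,"grip":-1}]'
python3 - <<'E'
from h import *
go(.652,-.2165,.10,175)
E
```

```text
time: 9.1
tcp_pos: [0.5093, -0.0088, 0.0183]
tool_rot: [180.0, 0.1, 175.1]
wrist_force: [0.2, -0.5, 0.1]
finger_gap: 0.0175
gripper_force: 58.6
to (0.652, -0.2165, 0.1, 175) tx -0.2668 ty -0.3245 tz -0.1362 yaw 0.0007 rows 6
```

```bash
python3 -m jog '[{"tx":0,"ty":0,"tz":-0.07,"yaw":0,"grip":-1},{"tx":0,"ty":0,"tz":-0.136,"yaw":0,"grip":-1},{"tx":-0.267,"ty":-0.324,"tz":-0.136,"yaw":0,"grip":-1},{"tx":-0.267,"ty":-0.324,"tz":-0.136,"yaw":0,"grip":-1},{"tx":-0.267,"ty":-0.324,"tz":-0.136,"yaw":0,"grip":-1},{"tx":-0.267,"ty":-0.324,"tz":-0.136,"yaw":0,"grip":-1},{"tx":-0.267,"ty":-0.324,"tz":-0.136,"yaw":0,"grip":-1},{"tx":-0.267,"ty":-0.324,"tz":-0.136,"yaw":0,"grip":-1},{"tx":-0.267,"ty":-0.324,"tz":-0.136,"yaw":0,"grip":-1},{"tx":-0.267,"ty":-0.324,"tz":-0.136,"yaw":0,"grip":-1}]'
python3 - <<'E'
from h import *
go(.652,-.2165,.024,175)
E
```

```text
time: 10.1
tcp_pos: [0.6514, -0.2154, 0.0993]
tool_rot: [180.0, 0.0, 175.1]
wrist_force: [0.3, 0.7, 0.6]
finger_gap: 0.0173
gripper_force: 58.8
to (0.652, -0.2165, 0.024, 175) tx -0.0012 ty -0.0018 tz 0.1255 yaw 0.0011 rows 2
```

Lower, release, lift, then compute the bracket approach.

```bash
python3 -m jog '[{"tx":-0.001,"ty":-0.001,"tz":0.06,"yaw":0,"grip":-1},{"tx":-0.001,"ty":-0.001,"tz":0.11,"yaw":0,"grip":-1},{"tx":-0.001,"ty":-0.001,"tz":0.1255,"yaw":0,"grip":-1},{"tx":-0.001,"ty":-0.001,"tz":0.1255,"yaw":0,"grip":-1},{"tx":-0.001,"ty":-0.001,"tz":0.1255,"yaw":0,"grip":-0.3},{"tx":-0.001,"ty":-0.001,"tz":0.1255,"yaw":0,"grip":-0.3},{"tx":-0.001,"ty":-0.001,"tz":0.1255,"yaw":0,"grip":-0.3},{"tx":-0.001,"ty":-0.001,"tz":0.07,"yaw":0,"grip":-0.3},{"tx":-0.001,"ty":-0.001,"tz":-0.05,"yaw":0,"grip":0},{"tx":-0.001,"ty":-0.001,"tz":-0.05,"yaw":0,"grip":0}]'
python3 - <<'E'
from h import *
go(.502,-.147,.14,144)
E
```

```text
time: 11.1
tcp_pos: [0.6537, -0.2175, 0.1353]
tool_rot: [-179.9, 0.4, 175.1]
wrist_force: [-0.3, -0.1, 0.3]
finger_gap: 0.0429
gripper_force: 0.0
to (0.502, -0.147, 0.14, 144) tx 0.2620 ty 0.0953 tz -0.0078 yaw 0.3451 rows 4
```

```bash
python3 -m jog '[{"tx":0.262,"ty":0.095,"tz":0,"yaw":0.345,"grip":0},{"tx":0.262,"ty":0.095,"tz":0,"yaw":0.345,"grip":0},{"tx":0.262,"ty":0.095,"tz":0,"yaw":0.345,"grip":0},{"tx":0.262,"ty":0.095,"tz":0,"yaw":0.345,"grip":0},{"tx":0.262,"ty":0.095,"tz":0,"yaw":0.345,"grip":0},{"tx":0.262,"ty":0.095,"tz":0,"yaw":0.345,"grip":0}]'
python3 - <<'E'
from h import *
p,d=snap('wrist','w6');s=env.get_state();print(s['tcp_pos'],s['tool_rot'])
W=cloud('wrist',d);ok=d>0
reg=ok&(np.hypot(W[:,:,0]-.503,W[:,:,1]+.145)<.045)
L=W[reg&(W[:,:,2]>.010)];print('leg',len(L),cv2.minAreaRect(L[:,:2].astype(np.float32)),L.max(0))
T=W[reg&(W[:,:,2]>.034)];print('top',len(T),cv2.minAreaRect(T[:,:2].astype(np.float32)))
B=W[reg&(p.max(2)<70)&(W[:,:,2]<.008)];print('base',cv2.minAreaRect(B[:,:2].astype(np.float32)))
for b in env.landmark_of('wrist','bracket')[:3]: print(b['confidence'],b['centre'],atz('wrist',*b['centre'],0))
E
```

```text
time: 11.7
tcp_pos: [0.5012, -0.1469, 0.1301]
tool_rot: [180.0, 0.1, 144.1]
wrist_force: [0.2, 1.4, 0.4]
finger_gap: 0.0426
gripper_force: 0.0
[ 0.50147915 -0.14703612  0.12986025] [1.79962541e+02 1.18235642e-01 1.44117363e+02]
leg 31137 ((0.5016048550605774, -0.14406372606754303), (0.08997350931167603, 0.0417492650449276), 56.375030517578125) [ 0.53805664 -0.10220099  0.21810962]
top 31056 ((0.5014795660972595, -0.1440032720565796), (0.08998633921146393, 0.041725754737854004), 56.91495895385742)
base ((0.5038084387779236, -0.1410270780324936), (0.035149749368429184, 0.04036121070384979), 54.366825103759766)
0.74 [290.4, 199.6] [ 0.5022973  -0.14163565  0.        ]
0.62 [344.5, 331.0] [ 0.63304036 -0.17412462  0.        ]
```

View pics/w6.png

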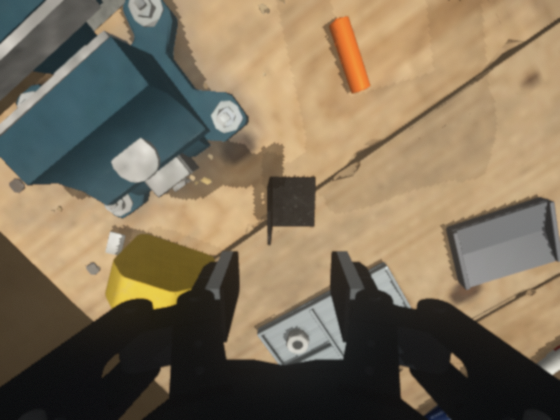

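```bash
python3 - <<'E'
from h import *
for f,n in [('top0','top'),('w6','wrist')]:
    d=np.load(f'pics/{f}_d.npy');W=cloud(n,d);
    if n=='wrist': m0=(d>.28)
    else: m0=d>0
    # tool coords around grasp
    a=np.radians(144);R=np.array([[np.cos(a),np.sin(a)],[np.sin(a),-np.cos(a)]])
    Q=(W[:,:,:2]-[.495,-.1555])@R.T
    for z in (.015,.05,.08):
        m=m0&(W[:,:,2]>z)&(W[:,:,2]<.3)&(np.abs(Q[:,:,0])<.05)&(np.abs(Q[:,:,1])<.07); P=Q[m]
        print(n,z,m.sum(),np.unique(np.round(P/.01)*.01,axis=0).round(2).tolist()[:40])
go(.495,-.1555,.034,144)
E
```

```text
top 0.015 281 [[-0.05, -0.07], [-0.05, -0.06], [-0.05, -0.05], [-0.04, -0.07], [-0.04, -0.06], [-0.04, -0.05], [-0.02, -0.0], [-0.01, -0.0], [0.0, -0.0], [0.01, 0.0], [0.02, -0.07], [0.02, -0.06], [0.02, -0.0], [0.03, -0.07], [0.03, -0.06], [0.03, -0.05], [0.04, -0.07], [0.04, -0.06], [0.04, -0.05], [0.05, -0.07], [0.05, -0.06], [0.05, -0.05]]
top 0.05 66 [[-0.05, -0.07], [-0.05, -0.06], [-0.05, -0.05], [-0.04, -0.07], [-0.04, -0.06], [0.04, -0.07], [0.04, -0.06], [0.05, -0.07], [0.05, -0.06]]
top 0.08 0 []
wrist 0.015 0 []
wrist 0.05 0 []
wrist 0.08 0 []
to (0.495, -0.1555, 0.034, 144) tx 0.0005 ty -0.0177 tz 0.1592 yaw 0.0010 rows 2
```

```bash
python3 -m jog '[{"tx":0,"ty":-0.0175,"tz":0.04,"yaw":0,"grip":0},{"tx":0,"ty":-0.0175,"tz":0.1,"yaw":0,"grip":0},{"tx":0,"ty":-0.0175,"tz":0.159,"yaw":0,"grip":0},{"tx":0,"ty":-0.0175,"tz":0.159,"yaw":0,"grip":0},{"tx":0,"ty":-0.0175,"tz":0.159,"yaw":0,"grip":-1},{"tx":0,"ty":-0.0175,"tz":0.159,"yaw":0,"grip":-1},{"tx":0,"ty":-0.0175,"tz":0.159,"yaw":0,"grip":-1},{"tx":0,"ty":-0.0175,"tz":0.159,"yaw":0,"grip":-1},{"tx":0,"ty":-0.0175,"tz":0.159,"yaw":0,"grip":-1}]'
```

```text
time: 12.7
tcp_pos: [0.4958, -0.1556, 0.0359]
tool_rot: [179.9, 0.3, 144.0]
wrist_force: [0.1, 0.1, 6.4]
finger_gap: 0.0011
gripper_force: 52.4
```

```bash
python3 -m jog '[{"tx":0,"ty":0,"tz":-0.03,"yaw":0,"grip":-1},{"tx":0,"ty":0,"tz":-0.08,"yaw":0,"grip":-1},{"tx":0,"ty":0,"tz":-0.12,"yaw":0,"grip":-1},{"tx":0,"ty":0,"tz":-0.12,"yaw":0,"grip":-1},{"tx":0,"ty":0,"tz":-0.12,"yaw":0,"grip":-1}]'
python3 - <<'E'
from h import *
p,d=snap('wrist','w7');s=env.get_state();print(s['tcp_pos'],s['wrist_force'])
E
```

```text
time: 13.2
tcp_pos: [0.4944, -0.1551, 0.1058]
tool_rot: [180.0, 0.1, 144.0]
wrist_force: [-0.0, 1.3, -0.3]
finger_gap: 0.0014
gripper_force: 51.7
[ 0.49376876 -0.15484086  0.10463155] [-0.26520606 -0.07846943 -1.54964477]
```

View pics/w7.png

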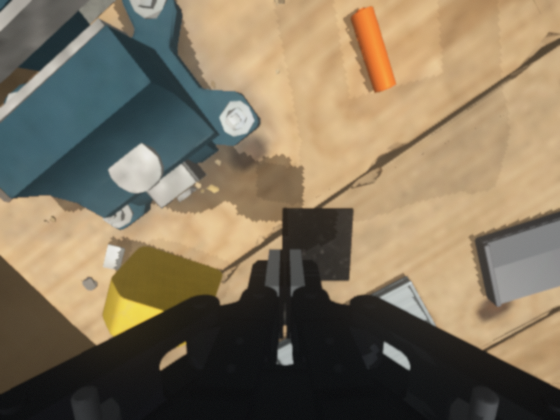

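```bash
python3 - <<'E'
from h import *
go(.6355,-.168,.105,175)
E
```

```text
to (0.6355, -0.168, 0.105, 175) tx -0.2040 ty 0.1210 tz -0.0006 yaw -0.3442 rows 4
```

```bash
python3 -m jog '[{"tx":-0.05,"ty":0.03,"tz":0,"yaw":-0.06,"grip":-1},{"tx":-0.1,"ty":0.06,"tz":0,"yaw":-0.14,"grip":-1},{"tx":-0.15,"ty":0.09,"tz":0,"yaw":-0.22,"grip":-1},{"tx":-0.204,"ty":0.121,"tz":0,"yaw":-0.3,"grip":-1},{"tx":-0.204,"ty":0.121,"tz":0,"yaw":-0.344,"grip":-1},{"tx":-0.204,"ty":0.121,"tz":0,"yaw":-0.344,"grip":-1},{"tx":-0.204,"ty":0.121,"tz":0,"yaw":-0.344,"grip":-1}]'
python3 - <<'E'
from h import *
p,d=snap('wrist','w8');s=env.get_state();print(s['tcp_pos'],s['tool_rot'])
go(.6355,-.168,.042,175)
E
```

```text
time: 13.95
tcp_pos: [0.6351, -0.168, 0.1041]
tool_rot: [180.0, -0.1, 174.9]
wrist_force: [-0.5, -0.6, -0.3]
finger_gap: 0.0009
gripper_force: 51.7
[ 0.63520052 -0.16811181  0.10486102] [ 1.79981279e+02 -7.33479522e-02  1.74864172e+02]
to (0.6355, -0.168, 0.042, 175) tx -0.0005 ty 0.0002 tz 0.1048 yaw -0.0015 rows 2
```

View pics/w8.png

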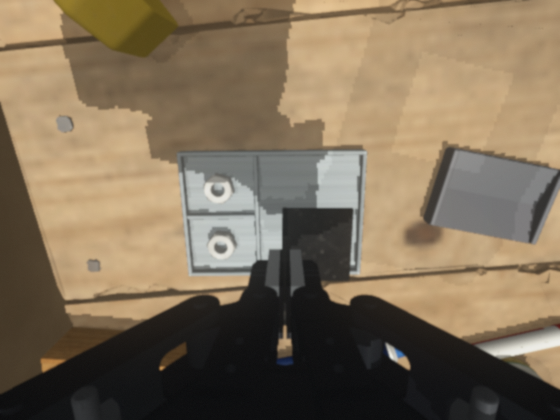

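```bash
python3 - <<'E'
from h import *
B=[atz('wrist',*q,.071)[:2] for q in [(284,208),(352,208),(350,280),(284,280)]];print(np.round(B,4),np.mean(B,0))
T=[atz('wrist',*q,.01)[:2] for q in [(259,155),(362,152),(357,273),(259,272)]];print(np.round(T,4),np.mean(T,0))
E
```

```text
[[ 0.6124 -0.1661]
 [ 0.6156 -0.1309]
 [ 0.657  -0.1334]
 [ 0.6537 -0.1699]] [ 0.63467547 -0.15005492]
[[ 0.5907 -0.1814]
 [ 0.595  -0.1114]
 [ 0.6853 -0.1175]
 [ 0.6779 -0.1911]] [ 0.63720745 -0.15034661]
```

Well centred. Lower gently.

```bash
python3 -m jog '[{"tx":0,"ty":0,"tz":0.04,"yaw":0,"grip":-1},{"tx":0,"ty":0,"tz":0.08,"yaw":0,"grip":-1},{"tx":0,"ty":0,"tz":0.1,"yaw":0,"grip":-1},{"tx":0,"ty":0,"tz":0.108,"yaw":0,"grip":-1},{"tx":0,"ty":0,"tz":0.108,"yaw":0,"grip":-1}]'
```

```text
time: 14.5
tcp_pos: [0.6357, -0.1682, 0.0408]
tool_rot: [180.0, -0.0, 174.9]
wrist_force: [0.2, 0.2, -0.2]
finger_gap: 0.0013
gripper_force: 51.7
```

```bash
python3 -m jog '[{"tx":0,"ty":0,"tz":0.002,"yaw":0,"grip":-1},{"tx":0,"ty":0,"tz":0.002,"yaw":0,"grip":-0.5},{"tx":0,"ty":0,"tz":0.002,"yaw":0,"grip":-0.5},{"tx":0,"ty":0,"tz":0.002,"yaw":0,"grip":-0.4},{"tx":0,"ty":0,"tz":-0.04,"yaw":0,"grip":-0.4},{"tx":0,"ty":0,"tz":-0.1,"yaw":0,"grip":-0.4},{"tx":0,"ty":0,"tz":-0.16,"yaw":0,"grip":0},{"tx":0,"ty":0,"tz":-0.16,"yaw":0,"grip":0}]'
python3 - <<'E'
from h import *
p,d=snap('wrist','w9')
go(.5083,.123,.13,37)
go(.5083,.123,.13,127)
E
```

```text
time: 15.3
tcp_pos: [0.6386, -0.169, 0.1444]
tool_rot: [-179.9, 0.7, 175.0]
wrist_force: [-0.3, -0.8, 0.4]
finger_gap: 0.043
gripper_force: 0.0
to (0.5083, 0.123, 0.13, 37) tx 0.2571 ty 0.4654 tz 0.0182 yaw -0.4670 rows 7
to (0.5083, 0.123, 0.13, 127) tx 0.2571 ty 0.4654 tz 0.0182 yaw 0.5330 rows 7
```

View pics/w9.png

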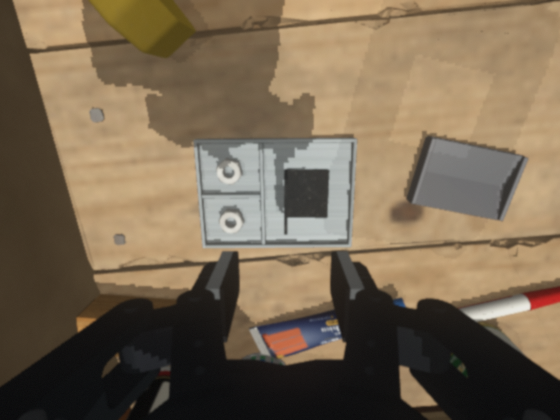

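```bash
python3 -m jog '[{"tx":0.257,"ty":0.465,"tz":0,"yaw":1,"grip":0},{"tx":0.257,"ty":0.465,"tz":0,"yaw":1,"grip":0},{"tx":0.257,"ty":0.465,"tz":0,"yaw":1,"grip":0},{"tx":0.257,"ty":0.465,"tz":0,"yaw":1,"grip":0},{"tx":0.257,"ty":0.465,"tz":0,"yaw":1,"grip":0},{"tx":0.257,"ty":0.465,"tz":0,"yaw":1,"grip":0},{"tx":0.257,"ty":0.465,"tz":0,"yaw":1,"grip":0},{"tx":0.257,"ty":0.465,"tz":0,"yaw":1,"grip":0},{"tx":0.257,"ty":0.465,"tz":0,"yaw":1,"grip":0},{"tx":0.257,"ty":0.465,"tz":0,"yaw":1,"grip":0}]'
python3 - <<'E'
from h import *
go(.5083,.123,.11,37)
E
```

```text
time: 16.35
tcp_pos: [0.506, 0.1235, 0.1355]
tool_rot: [-179.9, 0.0, 90.3]
wrist_force: [-0.5, -1.0, -0.2]
finger_gap: 0.043
gripper_force: 0.0
to (0.5083, 0.123, 0.11, 37) tx -0.0008 ty 0.0038 tz 0.0425 yaw 0.5919 rows 7
```

```bash
python3 -m jog '[{"tx":0,"ty":0.0025,"tz":0.04,"yaw":0.592,"grip":0},{"tx":0,"ty":0.0025,"tz":0.04,"yaw":0.592,"grip":0},{"tx":0,"ty":0.0025,"tz":0.04,"yaw":0.592,"grip":0},{"tx":0,"ty":0.0025,"tz":0.04,"yaw":0.592,"grip":0},{"tx":0,"ty":0.0025,"tz":0.04,"yaw":0.592,"grip":0},{"tx":0,"ty":0.0025,"tz":0.04,"yaw":0.592,"grip":0},{"tx":0,"ty":0.0025,"tz":0.04,"yaw":0.592,"grip":0},{"tx":0,"ty":0.0025,"tz":0.04,"yaw":0.592,"grip":0}]'
python3 - <<'E'
from h import *
p,d=snap('wrist','w10');s=env.get_state();print(s['tcp_pos'],s['tool_rot'])
W=cloud('wrist',d);m=(d>.15)&(W[:,:,2]>.008)&(W[:,:,2]<.025)&(np.hypot(W[:,:,0]-.508,W[:,:,1]-.123)<.04)
print(m.sum(),cv2.minAreaRect(W[m][:,:2].astype(np.float32)))
for b in env.landmark_of('wrist','battery')[:3]: print(round(b['confidence'],2),np.round(b['centre']),np.round(atz('wrist',*b['centre'],0)[:2],4))
x,y=cv2.minAreaRect(W[m][:,:2].astype(np.float32))[0]
go(round(x,4),round(y,4),.0155,37)
E
```

```text
time: 17.15
tcp_pos: [0.5079, 0.1232, 0.112]
tool_rot: [-180.0, 0.1, 37.4]
wrist_force: [0.1, -0.1, -0.1]
finger_gap: 0.0428
gripper_force: 0.0
[0.50798155 0.12318055 0.1121601 ] [-1.79968695e+02  4.57405270e-02  3.74784831e+01]
1269 ((0.510881245136261, 0.12029804289340973), (0.04915853589773178, 0.01450209878385067), 36.246578216552734)
0.78 [285. 212.] [0.5057 0.1208]
0.66 [224. 111.] [0.5387 0.2008]
to (0.5109, 0.1203, 0.0155, 37) tx 0.0008 ty 0.0067 tz 0.1613 yaw 0.0051 rows 2
```

View pics/w10.png

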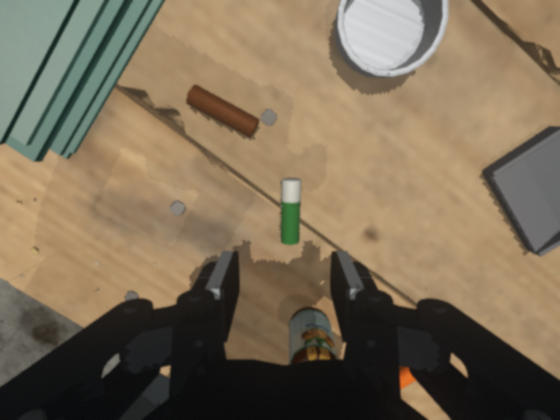

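```bash
python3 -m jog '[{"tx":0,"ty":0.006,"tz":0.07,"yaw":0.005,"grip":0},{"tx":0,"ty":0.006,"tz":0.13,"yaw":0.005,"grip":0},{"tx":0,"ty":0.006,"tz":0.161,"yaw":0.005,"grip":0},{"tx":0,"ty":0.006,"tz":0.161,"yaw":0.005,"grip":-0.3},{"tx":0,"ty":0.006,"tz":0.161,"yaw":0.005,"grip":-1},{"tx":0,"ty":0.006,"tz":0.161,"yaw":0.005,"grip":-1},{"tx":0,"ty":0.006,"tz":0.161,"yaw":0.005,"grip":-1},{"tx":0,"ty":0.006,"tz":0.161,"yaw":0.005,"grip":-1}]'
python3 -m jog '[{"tx":0,"ty":0,"tz":-0.06,"yaw":0,"grip":-1},{"tx":0,"ty":0,"tz":-0.13,"yaw":0,"grip":-1},{"tx":0,"ty":0,"tz":-0.13,"yaw":0,"grip":-1},{"tx":0,"ty":0,"tz":-0.13,"yaw":0,"grip":-1}]'
python3 - <<'E'
from h import *
go(.632,-.021,.09,73.5)
E
```

```text
time: 18.05
tcp_pos: [0.5111, 0.1205, 0.0172]
tool_rot: [180.0, -0.1, 36.9]
wrist_force: [-1.0, 0.3, -0.4]
finger_gap: 0.0142
gripper_force: 59.4
time: 18.45
tcp_pos: [0.5112, 0.1205, 0.0956]
tool_rot: [179.9, -0.2, 36.9]
wrist_force: [-0.8, 0.1, 0.5]
finger_gap: 0.0139
gripper_force: 59.5
to (0.632, -0.021, 0.09, 73.5) tx 0.0197 ty 0.3095 tz 0.0093 yaw -0.4072 rows 5
```

```bash
python3 -m jog '[{"tx":0.005,"ty":0.06,"tz":0,"yaw":-0.08,"grip":-1},{"tx":0.01,"ty":0.13,"tz":0,"yaw":-0.16,"grip":-1},{"tx":0.015,"ty":0.2,"tz":0,"yaw":-0.25,"grip":-1},{"tx":0.02,"ty":0.27,"tz":0,"yaw":-0.33,"grip":-1},{"tx":0.02,"ty":0.309,"tz":0,"yaw":-0.407,"grip":-1},{"tx":0.02,"ty":0.309,"tz":0,"yaw":-0.407,"grip":-1},{"tx":0.02,"ty":0.309,"tz":0,"yaw":-0.407,"grip":-1},{"tx":0.02,"ty":0.309,"tz":0,"yaw":-0.407,"grip":-1}]'
python3 - <<'E'
from h import *
p,d=snap('wrist','w11');s=env.get_state();print(s['tcp_pos'],s['tool_rot'])
go(.632,-.021,.025,73.5)
E
```

```text
time: 19.25
tcp_pos: [0.6304, -0.0198, 0.0932]
tool_rot: [-179.9, 0.0, 73.4]
wrist_force: [-1.1, 0.0, -0.6]
finger_gap: 0.0139
gripper_force: 59.6
[ 0.6305006  -0.01967758  0.09360736] [-1.79930566e+02 -1.26994228e-03  7.34853306e+01]
to (0.632, -0.021, 0.025, 73.5) tx -0.0014 ty 0.0030 tz 0.1143 yaw -0.0002 rows 2
```

View pics/w11.png

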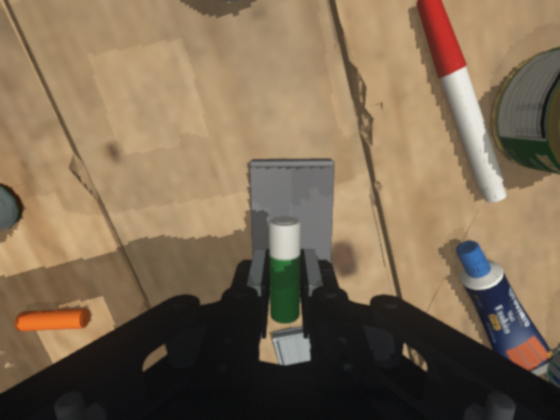

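```bash
python3 - <<'E'
from h import *
s=env.get_state();a=np.radians(73.5);X=np.array([np.cos(a),np.sin(a)]);Y=np.array([np.sin(a),-np.cos(a)])
def tl(u,v,z): q=atz('wrist',u,v,z)[:2]-s['tcp_pos'][:2]; return np.round([q@X*1000,q@Y*1000],1)
print('stop corners',tl(250,161,.014),tl(334,160,.014),'sides',tl(251,240,.011),tl(332,240,.011),'fold',tl(292,175,.004),tl(291,210,.004),'bat end',tl(270,228,.0845),tl(300,228,.0845), tl(271,318,.0845),tl(300,318,.0845))
E
```

```text
stop corners [ 41.  -22.3] [41.6 31.3] sides [-14.2 -23.5] [-14.2  32.7] fold [30.1  4.8] [5.4 4.3] bat end [20.5 -6.7] [20.5  6.8] [-26.1  -6.8] [-26.1   7.3]
```

```bash
python3 -m jog '[{"tx":0.005,"ty":0.0075,"tz":0.04,"yaw":0,"grip":-1},{"tx":0.005,"ty":0.0075,"tz":0.08,"yaw":0,"grip":-1},{"tx":0.005,"ty":0.0075,"tz":0.105,"yaw":0,"grip":-1},{"tx":0.005,"ty":0.0075,"tz":0.115,"yaw":0,"grip":-1},{"tx":0.005,"ty":0.0075,"tz":0.115,"yaw":0,"grip":-1},{"tx":0.005,"ty":0.0075,"tz":0.115,"yaw":0,"grip":-1}]'
```

```text
time: 19.9
tcp_pos: [0.637, -0.0191, 0.0264]
tool_rot: [179.9, -0.0, 73.5]
wrist_force: [0.3, 0.6, -0.0]
finger_gap: 0.0138
gripper_force: 59.6
```

```bash
python3 -m jog '[{"tx":0,"ty":0,"tz":0.004,"yaw":0,"grip":-1},{"tx":0,"ty":0,"tz":0.004,"yaw":0,"grip":-1},{"tx":0,"ty":0,"tz":0.004,"yaw":0,"grip":-0.45},{"tx":0,"ty":0,"tz":0.004,"yaw":0,"grip":-0.45},{"tx":0,"ty":0,"tz":0.004,"yaw":0,"grip":-0.45},{"tx":0,"ty":0,"tz":-0.04,"yaw":0,"grip":-0.45},{"tx":0,"ty":0,"tz":-0.12,"yaw":0,"grip":0},{"tx":0,"ty":0,"tz":-0.22,"yaw":0,"grip":1},{"tx":0,"ty":0,"tz":-0.22,"yaw":0,"grip":1}]'
python3 - <<'E'
from h import *
p,d=snap('wrist','w12');s=env.get_state();print(s['tcp_pos'],s['tool_rot'])
for t,z in [('battery',.012),('bottle_cup',.0)]:
    for b in env.landmark_of('wrist',t)[:3]: print(t,round(b['confidence'],2),np.round(b['centre']),np.round(atz('wrist',*b['centre'],z)[:2],4))
go(.437,.046,.21,90)
E
```

```text
time: 20.8
tcp_pos: [0.6391, -0.0194, 0.1655]
tool_rot: [179.3, -0.1, 73.5]
wrist_force: [-0.7, -0.0, 0.3]
finger_gap: 0.0662
gripper_force: 0.0
[ 0.63871277 -0.01939693  0.16411712] [ 1.79401551e+02 -1.27506757e-01  7.34774041e+01]
battery 0.97 [ 97. 276.] [ 0.4489 -0.0423]
battery 0.85 [281. 199.] [ 0.6349 -0.0203]
to (0.437, 0.046, 0.21, 90) tx 0.0096 ty -0.3498 tz -0.0876 yaw -0.1836 rows 5
```

View pics/w12.png

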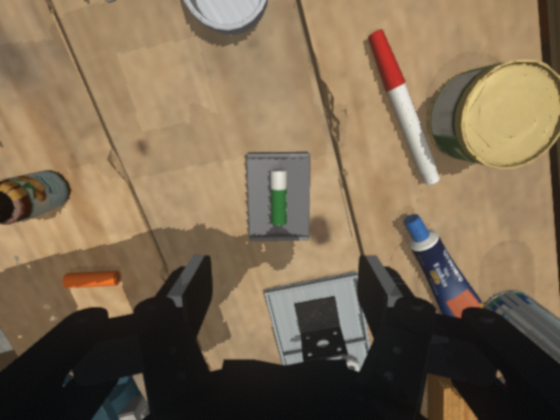

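```bash
python3 -m jog '[{"tx":0.01,"ty":-0.35,"tz":-0.08,"yaw":-0.184,"grip":1},{"tx":0.01,"ty":-0.35,"tz":-0.08,"yaw":-0.184,"grip":1},{"tx":0.01,"ty":-0.35,"tz":-0.08,"yaw":-0.184,"grip":1},{"tx":0.01,"ty":-0.35,"tz":-0.08,"yaw":-0.184,"grip":1},{"tx":0.01,"ty":-0.35,"tz":-0.08,"yaw":-0.184,"grip":1},{"tx":0.01,"ty":-0.35,"tz":-0.08,"yaw":-0.184,"grip":1},{"tx":0.01,"ty":-0.35,"tz":-0.08,"yaw":-0.184,"grip":1},{"tx":0.01,"ty":-0.35,"tz":-0.08,"yaw":-0.184,"grip":1}]'
python3 - <<'E'
from h import *
p,d=snap('wrist','w13');s=env.get_state();print(s['tcp_pos'],s['tool_rot'])
W=cloud('wrist',d)
for a,b in [(.02,.06),(.075,.11)]:
    m=(d>.12)&(W[:,:,2]>a)&(W[:,:,2]<b)&(np.hypot(W[:,:,0]-.437,W[:,:,1]-.046)<.04);P=W[m]
    print(m.sum(),P.min(0).round(4),P.max(0).round(4),cv2.minEnclosingCircle(P[:,:2].astype(np.float32)))
for b in env.landmark_of('wrist','oil_bottle')[:2]: print(b['confidence'],b['centre'],atz('wrist',*b['centre'],0))
go(.437,.046,.05,90)
E
```

```text
time: 21.75
tcp_pos: [0.4371, 0.0459, 0.2037]
tool_rot: [-179.9, 0.0, 90.0]
wrist_force: [-0.7, -0.5, -0.4]
finger_gap: 0.0857
gripper_force: 0.0
[0.43718681 0.04592438 0.20387635] [-1.79866675e+02 -8.60502243e-04  9.00031793e+01]
482 [0.423  0.033  0.0204] [0.4579 0.0632 0.06  ] ((0.44035854935646057, 0.04725189134478569), 0.017614446580410004)
617 [0.429  0.036  0.0751] [0.4518 0.0571 0.1026] ((0.44040656089782715, 0.04559199512004852), 0.011571948416531086)
0.87 [289.1, 185.1] [0.44142498 0.04479492 0.        ]
to (0.437, 0.046, 0.05, 90) tx 0.0001 ty -0.0003 tz 0.2568 yaw 0.0000 rows 4
```

```bash
python3 -m jog '[{"tx":0,"ty":0.0055,"tz":0.06,"yaw":0,"grip":1},{"tx":0,"ty":0.0055,"tz":0.13,"yaw":0,"grip":1},{"tx":0,"ty":0.0055,"tz":0.2,"yaw":0,"grip":1},{"tx":0,"ty":0.0055,"tz":0.256,"yaw":0,"grip":1},{"tx":0,"ty":0.0055,"tz":0.256,"yaw":0,"grip":1},{"tx":0,"ty":0.0055,"tz":0.256,"yaw":0,"grip":-1},{"tx":0,"ty":0.0055,"tz":0.256,"yaw":0,"grip":-1},{"tx":0,"ty":0.0055,"tz":0.256,"yaw":0,"grip":-1},{"tx":0,"ty":0.0055,"tz":0.256,"yaw":0,"grip":-1},{"tx":0,"ty":0.0055,"tz":0.256,"yaw":0,"grip":-1}]'
python3 -m jog '[{"tx":0,"ty":0,"tz":-0.04,"yaw":0,"grip":-1},{"tx":0,"ty":0,"tz":-0.1,"yaw":0,"grip":-1},{"tx":0,"ty":0,"tz":-0.15,"yaw":0,"grip":-1},{"tx":0,"ty":0,"tz":-0.15,"yaw":0,"grip":-1},{"tx":0,"ty":0,"tz":-0.15,"yaw":0,"grip":-1}]'
python3 - <<'E'
from h import *
go(.642,.148,.14,90)
E
```

```text
time: 22.85
tcp_pos: [0.4412, 0.0463, 0.0535]
tool_rot: [179.8, -0.0, 90.0]
wrist_force: [-1.3, 0.0, 7.3]
finger_gap: 0.0298
gripper_force: 59.0
time: 23.35
tcp_pos: [0.4404, 0.0463, 0.1423]
tool_rot: [179.9, -0.0, 90.0]
wrist_force: [-1.2, 0.7, -1.2]
finger_gap: 0.0301
gripper_force: 59.7
to (0.642, 0.148, 0.14, 90) tx 0.1692 ty 0.3360 tz 0.0039 yaw 0.0004 rows 5
```

```bash
python3 -m jog '[{"tx":0.02,"ty":0.04,"tz":0,"yaw":0,"grip":-1},{"tx":0.05,"ty":0.1,"tz":0,"yaw":0,"grip":-1},{"tx":0.08,"ty":0.16,"tz":0,"yaw":0,"grip":-1},{"tx":0.11,"ty":0.22,"tz":0,"yaw":0,"grip":-1},{"tx":0.14,"ty":0.28,"tz":0,"yaw":0,"grip":-1},{"tx":0.16,"ty":0.32,"tz":0,"yaw":0,"grip":-1},{"tx":0.169,"ty":0.336,"tz":0,"yaw":0,"grip":-1},{"tx":0.169,"ty":0.336,"tz":0,"yaw":0,"grip":-1},{"tx":0.169,"ty":0.336,"tz":0,"yaw":0,"grip":-1}]'
python3 - <<'E'
from h import *
p,d=snap('wrist','w14');s=env.get_state();print(s['tcp_pos'],s['tool_rot'],s['finger_gap'])
W=cloud('wrist',d);m=(d>.1)&(W[:,:,2]>.018)&(W[:,:,2]<.032)&(np.hypot(W[:,:,0]-.642,W[:,:,1]-.15)<.05);P=W[m]
print(m.sum(),P.min(0).round(4),P.max(0).round(4),cv2.minEnclosingCircle(P[:,:2].astype(np.float32)))
T=cloud('top',np.load('pics/top0_d.npy'));d=np.load('pics/top0_d.npy');m=(d>0)&(T[:,:,2]>.02)&(T[:,:,2]<.032)&(np.hypot(T[:,:,0]-.642,T[:,:,1]-.15)<.05);P=T[m];print(P.min(0),P.max(0),cv2.minEnclosingCircle(P[:,:2].astype(np.float32)))
E
```

```text
time: 24.25
tcp_pos: [0.6408, 0.1476, 0.1399]
tool_rot: [-179.8, 0.0, 90.0]
wrist_force: [-0.4, -0.0, -1.0]
finger_gap: 0.0301
gripper_force: 59.7
[0.64077336 0.14744504 0.14052319] [-1.79891406e+02  1.90978338e-02  9.00286219e+01] 0.03020133580545054
1115 [0.6129 0.1223 0.018 ] [0.6781 0.1809 0.0282] ((0.6454581022262573, 0.14833371341228485), 0.032939113676548004)
[0.61134874 0.11700749 0.02000786] [0.67532751 0.1804387  0.03105621] ((0.6434862613677979, 0.1498095840215683), 0.03320009633898735)
```

View pics/w14.png

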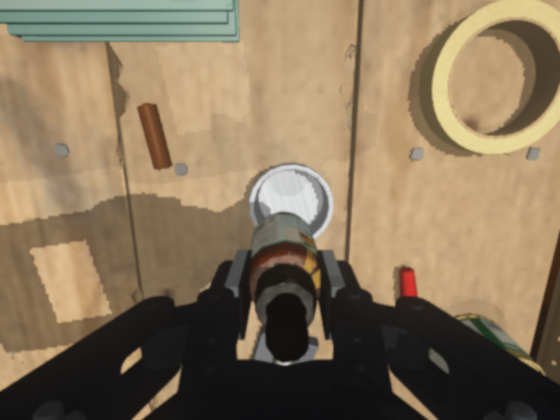

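```bash
python3 -m jog '[{"tx":0.002,"ty":0.007,"tz":0.02,"yaw":0,"grip":-1},{"tx":0.002,"ty":0.007,"tz":0.06,"yaw":0,"grip":-1},{"tx":0.002,"ty":0.007,"tz":0.1,"yaw":0,"grip":-1},{"tx":0.002,"ty":0.007,"tz":0.128,"yaw":0,"grip":-1},{"tx":0.002,"ty":0.007,"tz":0.138,"yaw":0,"grip":-1},{"tx":0.002,"ty":0.007,"tz":0.138,"yaw":0,"grip":-1},{"tx":0.002,"ty":0.007,"tz":0.138,"yaw":0,"grip":-1}]'
```

```text
time: 25.0
tcp_pos: [0.646, 0.149, 0.0592]
tool_rot: [180.0, -0.0, 90.0]
wrist_force: [-0.8, -0.3, -0.0]
finger_gap: 0.03
gripper_force: 59.7
```

Probe down gently to contact.

```bash
python3 -m jog '[{"tx":0,"ty":0,"tz":0.003,"yaw":0,"grip":-1},{"tx":0,"ty":0,"tz":0.003,"yaw":0,"grip":-1}]'; python3 -m jog '[{"tx":0,"ty":0,"tz":0.002,"yaw":0,"grip":-1},{"tx":0,"ty":0,"tz":0.002,"yaw":0,"grip":-1}]'
```

```text
time: 25.2
tcp_pos: [0.6462, 0.1491, 0.0576]
tool_rot: [179.9, -0.0, 90.0]
wrist_force: [0.1, -0.4, 1.4]
finger_gap: 0.0299
gripper_force: 60.0
time: 25.4
tcp_pos: [0.6463, 0.1492, 0.0576]
tool_rot: [179.9, -0.0, 90.0]
wrist_force: [-2.9, -0.8, 8.4]
finger_gap: 0.0304
gripper_force: 60.6
```

Contact with the cup floor; release and rise.

```bash
python3 -m jog '[{"tx":0,"ty":0,"tz":-0.001,"yaw":0,"grip":0.2},{"tx":0,"ty":0,"tz":-0.001,"yaw":0,"grip":0.4},{"tx":0,"ty":0,"tz":-0.001,"yaw":0,"grip":0.4},{"tx":0,"ty":0,"tz":-0.03,"yaw":0,"grip":0.5},{"tx":0,"ty":0,"tz":-0.08,"yaw":0,"grip":0.5},{"tx":0,"ty":0,"tz":-0.15,"yaw":0,"grip":0.5},{"tx":0,"ty":0,"tz":-0.25,"yaw":0,"grip":0.5},{"tx":0.1,"ty":-0.3,"tz":-0.25,"yaw":0,"grip":0.5},{"tx":0.1,"ty":-0.3,"tz":-0.25,"yaw":0,"grip":0.5},{"tx":0.1,"ty":-0.3,"tz":-0.25,"yaw":0,"grip":0.5}]'
python3 -m jog '[{"tx":0,"ty":-0.1,"tz":0,"yaw":0,"grip":0.5},{"tx":0,"ty":-0.1,"tz":0,"yaw":0,"grip":0.5}]'
python3 - <<'E'
from h import *
p,d=snap('scene','s2'); q,_=snap('top','t2')
a=cv2.resize(p[150:300,120:440],(640,300),interpolation=cv2.INTER_CUBIC);b=cv2.resize(q[120:270,130:450],(640,300),interpolation=cv2.INTER_CUBIC)
cv2.imwrite('pics/v5.png',cv2.vconcat([a,b])[:,:,::-1])
E
```

```text
time: 26.4
tcp_pos: [0.5023, 0.1966, 0.2052]
tool_rot: [179.9, -0.1, 90.0]
wrist_force: [0.4, 0.9, -0.3]
finger_gap: 0.064
gripper_force: 0.0
time: 26.6
tcp_pos: [0.4396, 0.1966, 0.2042]
tool_rot: [-179.9, -0.0, 90.2]
wrist_force: [0.4, -1.5, 0.7]
finger_gap: 0.0639
gripper_force: 0.0
```

View pics/v5.png

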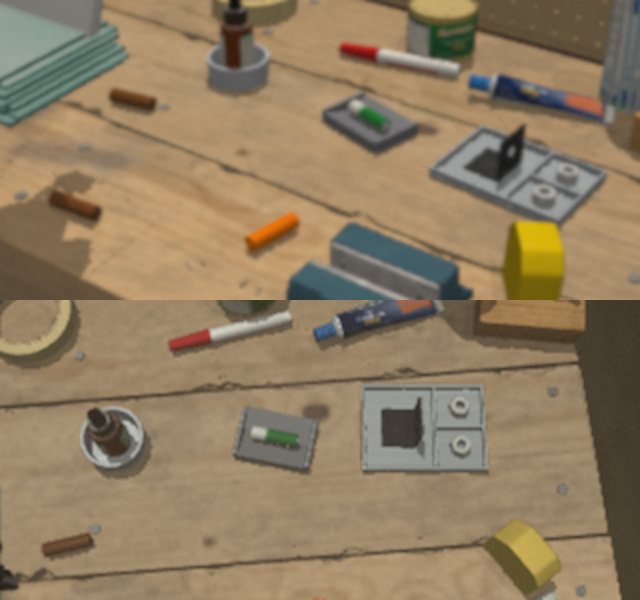

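```bash
python3 -c "
from station import env
print(env.close_job())"
```

```text
the job is handed in; nothing more can be done
None
```

The job is handed in at about 27 s of the 99 s allowed. The last pictures show a nut in each small bay, the bracket on its base in the large bay, the battery lengthwise in the cradle and the bottle upright in the cup; everything is released, and I did not touch the tape measure or marker.

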